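# Press the sprung corner of a sharpening rest to its mark

### The job

Check that the spring-backed sharpening rest moves freely: with the fingertips, press the red-capped corner of its tilting plate down until the pointer stands at the yellow mark on the scale, keep it there for about a second, then let the plate spring all the way back and move the hand clear. Do not swing the pointer well past the mark or shift the mark. Nothing is to be picked up, and the bowl, tin, wood blank and gouge beside the rest stay where they are.

Things in the scene. Friction and masses are not known exactly. Their poses are not given: they have to be found in the camera images.
- rest_base: Grey base of the rest, bolted to the bench: foot 250 x 210 x 14 mm (x -115 to +135, y -115 to +95 mm), origin on the bench straight below the hinge. Its x axis runs along the hinge (62 mm up) to the scale, an upright white arc at x = 134 mm, top edge 187 mm up (needle and tab reach 206 mm). The sprung corner is on its -y side. Its place and yaw differ each time.
- rest_plate (a joint): Tilt of the bright aluminium plate (146 mm square, 8 mm thick, hinged along its diagonal, underside level with the hinge at 62 mm height) about the base's +x axis, rad. 0 = level, at rest on its stop; grows as the red corner goes down, to a stop at 0.36. The opposite corner rises. Spring 3.2 N m/rad with a little preload: about 2 N at the cap starts it moving, about 10 N holds it at 0.21, and it springs back to 0 by itself when let go.
- cap_top (a point): Centre of the flat top of the red cap, the point to press, 76 mm above the bench when the plate is level. The cap is round, 26 mm across its foot, 18 mm across its top and 6 mm high, fixed on the sprung corner of the plate, 85 mm from the hinge line; this point moves with the plate.
- pointer_tip (a point): Point near the top of the upright pointer (black needle with a red upper end, 4 mm wide, 140 mm long from the hinge line) that is fixed to the plate beyond the scale; the point lies 135 mm from the hinge line and swings towards the red-cap side (-y of the base) as the red corner is pressed, 1.35 mm for each 0.01 rad.
- mark (a point): Centre of the yellow mark on the scale's edge (tab 10 mm wide along the arc, 22 mm tall, behind the needle), at the same 135 mm from the hinge line and the same distance along it as pointer_tip: the pointer is at the mark when the two points coincide. Its x axis is the base's; its y axis lies along the arc at the mark, and the pointer comes to it from +y. The tab is held by friction and is set to a different place each time.
- mark_tab (a joint): Angle of the yellow mark along the scale, rad, same zero and sense as the plate's tilt: the pointer stands exactly at the mark when the two are equal. Set between 0.13 and 0.25 at the start.
- bowl: Bystander: turned pale wooden bowl, 110 mm across the rim, 50 mm high, origin at its underside.
- wax_tin: Bystander: round tin with green band, 64 mm across, 45 mm high, origin at its underside.
- spindle_blank: Bystander: upright wood block 45 x 45 x 90 mm, origin at its underside.
- gouge: Bystander: turning gouge lying on the bench, 298 mm long along its x (wooden handle 25 mm thick to -x, steel to +x), origin at its underside near the ferrule.

How it is judged:
By the outcome, as a careful person would: the job done as asked, in the order asked, and still so for the second after the job is handed in, with the robot touching nothing.
It also fails if it takes over 35 s, if anything falls off the work surface, if the arm or the gripper's body presses on something with over 40 N, if the wrist force passes 120 N, or if a joint passes its speed limit or range.

### The arm

A 6-joint arm with a two-finger parallel gripper is mounted at the origin on the work surface. World frame = base frame: x ahead of the robot, y to its left, z up, the work surface at z = 0. Lengths are in m, angles in degrees, forces in N, time in s.
With the tool pointing down it reaches from about 0.4 to 0.825 m from the base axis. Payload 7 kg.
Tool frame: the origin (TCP) lies midway between the tips of the shut fingers; the grasp point (between the pads) lies r.grasp_offset behind it (r.grasp_offset is the distance from the TCP to the grasp point, in m); z points along the fingers, y is the direction in which the jaws open and shut (so a half turn about z gives the same grasp; the last joint's range is limited). The gripper opens to 88 mm and grips with 3 to 60 N. Pads are 19 mm wide; open, the fingers measure 130 mm over their backs; the gripper's body (78 mm by 193 mm) begins 47 mm behind the grasp point.
Start: joints at [84.689, 20.546, 0.682, 0, -70.136, -16.507], TCP at [0.251, 0.627, 0.227] pointing down, gripper open.
Joint ranges: [-176.03, 176.03], [-82.01, 121.73], [-58.28, 71.71], [-173.87, 95.51], [-174.79, -0.11], [-173.66, 173.66]. Speed limits (degrees/s): [136.94, 136.94, 172.46, 180, 180, 180].

### API

Orientations are given as [roll, pitch, yaw] about the fixed x, y, z axes, in that order (R = Rz(yaw) Ry(pitch) Rx(roll)).
In Python, from plant import status, imaging, r gives the robot as it stands.
- The arm moves only by the tool apply_moves, never from a script. Its argument "moves" is a list of rows, each a list of 6 numbers: the shift along the tool's x, y, z in units of 200 mm (1.0 is 200 mm), then the turn, a rotation vector about the tool's x, y, z in units of 90 degrees (1.0 is 90 degrees). In form: [[tx, ty, tz, rx, ry, rz], ...]. A call has 1 to 12 rows; each row is the pose to reach, as a shift and turn from the pose measured when the call began, along the tool's axes at that moment; what a row does not reach only later rows make up. A row lasts 1/8 s, in which the tool goes at most 62.5 mm and 10.7 degrees, less where a joint would pass 70% of its speed; a pose out of reach is approached as far as the arm can. A call with a number of a shift or a turn outside -1 to 1 is refused whole. A call with a gripper value outside its range is refused whole. "hand" is the closure, from -1 (fully open) to 1 (shut), set as the call begins (left out, the last holds). The fingers move at their own pace and stop on an object; "grip_force" is the grip in N (left out, the last holds). Time passes only in rows, so rows that repeat a pose let the fingers close. It gives the time, the measured TCP pose, the force and the opening at its end, in the units of the state.
- status.get_state(): the state, without advancing time (a new reading comes with each control period).
- imaging.capture(name): name is "scene" or "side" or "wrist"; returns (picture, depth): 400x640x3 uint8, blue, green, red; 400x640 float32, m along the optical axis (not along the pixel's ray), 0 where there is no reading.
- imaging.camera_info(name): a dict with "fx", "fy", "cx", "cy" (pixels), "T" (4x4, takes a point from camera to world coordinates). Camera axes: x right, y up, looking along -z (the intrinsics and any distortion apply to the point x, -y, -z); pixel columns grow to the right and rows downward; lengths in m; the calibration is good to about 2 mm. A picture is of the moment at which its call begins: read the wrist's pose just before it. camera_info takes no time and is no camera call; for the wrist camera it gives the pose at the moment of the call.
- r.close_job(): hands the job in, once; it reports no verdict.
The state is a dict: "time_s": time; "joints": joint angles; "qd": joint speeds; "joint_torque": joint torques, N m; "tcp_pos": TCP position; "eef_rot": TCP orientation; "contact_force": force on the tool from outside, world axes, zero at the start; "moment": the same for the moment, N m; "gripper_width": finger opening in m.
Only numpy, scipy, OpenCV 4.12 (cv2) and the standard library are available. Lean on these libraries where they do the work, as an engineer would, in place of code of your own. Each camera call takes 0.05 s, during which the arm holds its last target.

## Working session

There is one attempt and no reset: what is moved stays moved. The work goes in short steps, Python scripts to look and compute and a tool call to move; the robot and the scene stay as the last step left them, time stands still between calls to the robot, and variables do not carry over. Pictures are saved under pics/ and viewed, and the job is handed in when it is done.

Besides the shell and the picture viewer there is one more tool, called after ">>>" as name([rows], argument=value, ...), one row to a line, values as JSON. apply_moves: Moves the arm, as the interface text tells. Its arguments: {"type":"object","properties":{"moves":{"type":"array","items":{"type":"array","items":{"type":"number"}}},"hand":{"type":"number"},"grip_force":{"type":"number"}},"required":["moves"]}

```bash
ls; mkdir -p pics
python3 - <<'E'
from plant import status, imaging, r
import cv2,numpy as np,pickle
print(status.get_state(), r.grasp_offset)
d={}
for n in ("scene","side","wrist"):
    i=imaging.camera_info(n); p,z=imaging.capture(n); d[n]=(i,p,z); cv2.imwrite(f"pics/{n}0.png",p); print(n,i)
pickle.dump(d,open("d0.pkl","wb"))
E
```

```text
pics
{'time_s': 0.0, 'joints': array([ 8.46887615e+01,  2.05922968e+01,  6.33203236e-01, -2.06334133e-02,
       -7.01348026e+01, -1.65069122e+01]), 'qd': array([-0.01945517,  0.04945344,  0.03458925,  0.07131726,  0.0291509 ,
       -0.06169199]), 'joint_torque': array([ 5.12811657e-04, -5.82718241e+01,  2.93053436e+01,  6.99672773e+00,
        6.93808499e-03, -1.57439986e-04]), 'tcp_pos': array([0.25071173, 0.62618484, 0.22560701]), 'eef_rot': array([ 1.79904462e+02, -8.08436471e-03, -2.18251713e+01]), 'contact_force': array([-0.19072591, -0.04336214, -0.04494405]), 'moment': array([ 0.02417842, -0.0169792 , -0.0017409 ]), 'gripper_width': 0.08791137619400255} 0.0188
scene {'fx': 395.5260666466212, 'fy': 395.5260666466212, 'cx': 315.9563278222012, 'cy': 195.79788552515288, 'T': array([[ 0.13874478, -0.56452453,  0.81367188,  1.30470334],
       [ 0.99029575,  0.07243863, -0.1186043 , -0.02294931],
       [ 0.00801376,  0.82223153,  0.56909673,  0.64857945],
       [ 0.        ,  0.        ,  0.        ,  1.        ]])}
side {'fx': 382.9532522539792, 'fy': 382.9532522539792, 'cx': 318.24589816528515, 'cy': 192.87623478318662, 'T': array([[-9.99749703e-01,  1.60578510e-02, -1.55780839e-02,
         5.12948635e-01],
       [-2.23704024e-02, -7.07837099e-01,  7.06021392e-01,
         6.71080791e-01],
       [ 3.10440621e-04,  7.06193165e-01,  7.08019150e-01,
         7.06720591e-01],
       [ 0.00000000e+00,  0.00000000e+00,  0.00000000e+00,
         1.00000000e+00]])}
wrist {'fx': 323.1336790177607, 'fy': 323.1336790177607, 'cx': 322.14273920437097, 'cy': 200.8411466442366, 'T': array([[-0.37248305,  0.88891096,  0.266634  ,  0.32215272],
       [-0.9280364 , -0.35745707, -0.10475154,  0.59781134],
       [ 0.00219542, -0.28646423,  0.95808842,  0.38344095],
       [ 0.        ,  0.        ,  0.        ,  1.        ]])}
```

View pics/scene0.png

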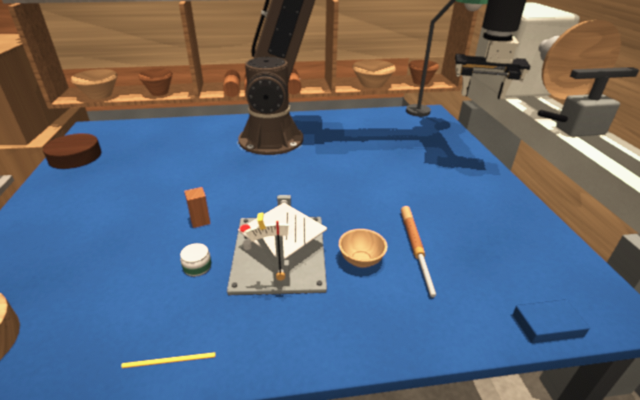

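View pics/side0.png

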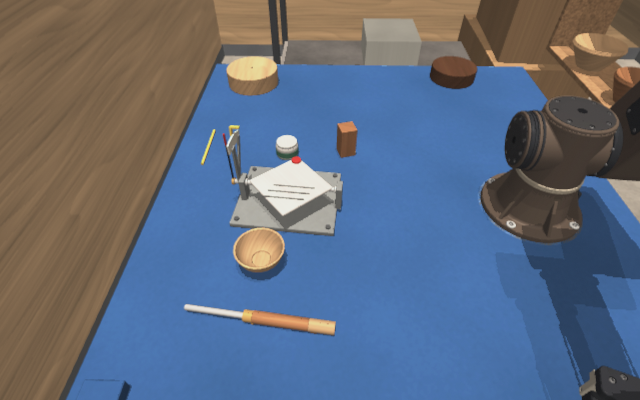

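View pics/wrist0.png

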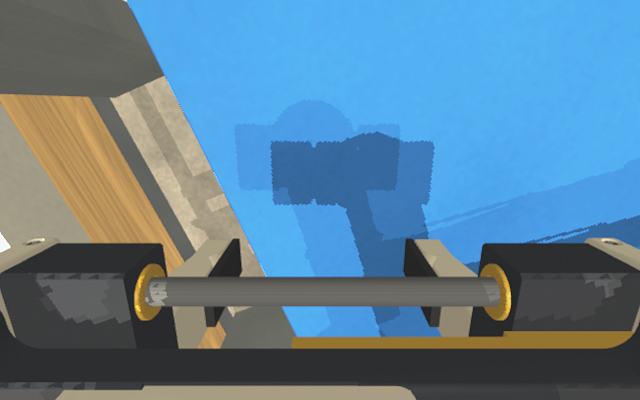

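The scene picture shows the rest at about (280,250), with its scale facing the camera, the red cap at (244,231) and the yellow tab at (261,220). The tin, block and bowl are around it and the gouge is to the right. Next I'll look at crops.

Run:
```python
import pickle,cv2
d=pickle.load(open("d0.pkl","rb"))
a=d["scene"][1][180:310,170:340]; cv2.imwrite("pics/sc0.png",cv2.resize(a,None,fx=4.5,fy=4.5,interpolation=cv2.INTER_CUBIC))
a=d["side"][1][110:240,195:365]; cv2.imwrite("pics/sd0.png",cv2.resize(a,None,fx=4.5,fy=4.5,interpolation=cv2.INTER_CUBIC))
```

```text
(no output)
```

View pics/sc0.png

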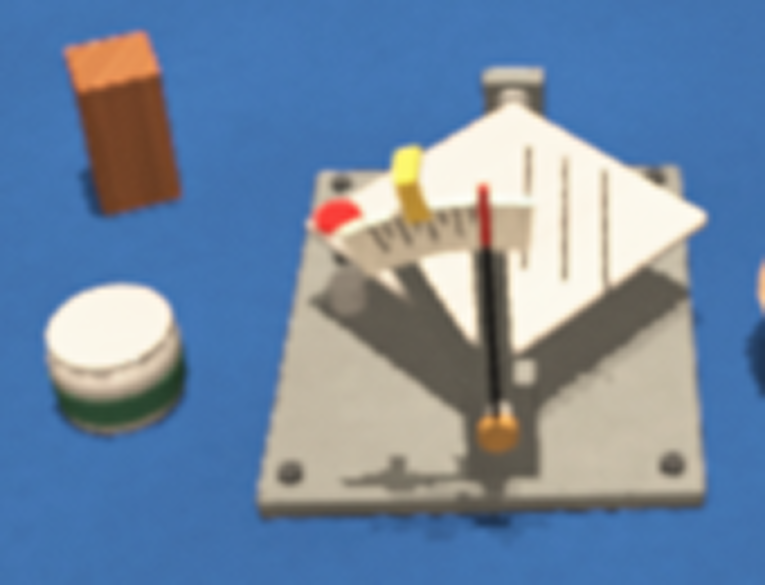

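View pics/sd0.png

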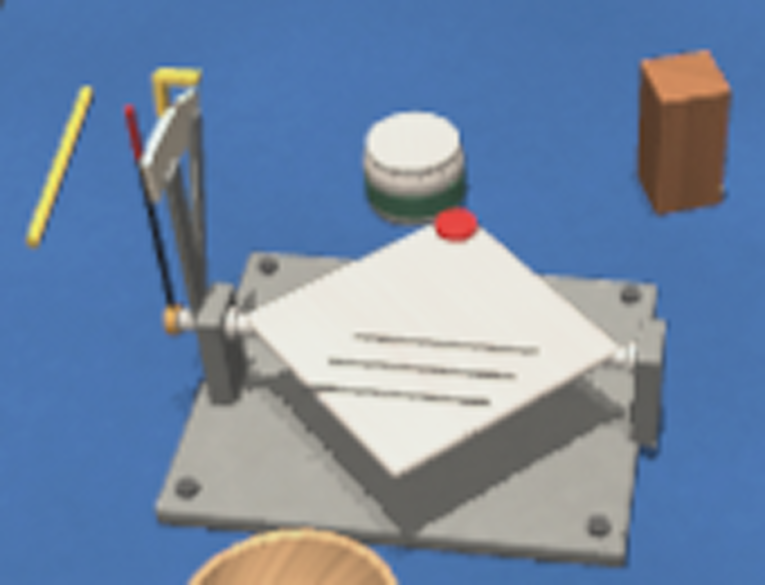

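```bash
cat > h.py <<'E'
import numpy as np,cv2,pickle
from scipy.optimize import least_squares
def ray(i,u,v):
    T=i["T"]; d=np.array([(u-i["cx"])/i["fx"],-(v-i["cy"])/i["fy"],-1.0]); return T[:3,3],T[:3,:3]@d
def onz(i,u,v,z):
    o,d=ray(i,u,v); return o+d*(z-o[2])/d[2]
def onplane(i,u,v,p,n):
    o,d=ray(i,u,v); return o+d*(np.dot(p-o,n)/np.dot(d,n))
def proj(i,P):
    c=i["T"][:3,:3].T@(np.asarray(P)-i["T"][:3,3]); return np.array([i["cx"]+i["fx"]*c[0]/-c[2], i["cy"]-i["fy"]*c[1]/-c[2]])
def red(p):
    h=cv2.cvtColor(p,cv2.COLOR_BGR2HSV); return (((h[...,0]<6)|(h[...,0]>174))&(h[...,1]>170)&(h[...,2]>110)).astype(np.uint8)
def yel(p):
    h=cv2.cvtColor(p,cv2.COLOR_BGR2HSV); return ((h[...,0]>22)&(h[...,0]<34)&(h[...,1]>120)&(h[...,2]>110)).astype(np.uint8)
def blobs(m,box):
    mm=np.zeros_like(m); x0,y0,x1,y1=box; mm[y0:y1,x0:x1]=m[y0:y1,x0:x1]
    n,l,s,c=cv2.connectedComponentsWithStats(mm,connectivity=8)
    return [(s[k].tolist(),c[k].round(2).tolist()) for k in range(1,n) if s[k][4]>3]
BOX={"scene":(170,180,340,310),"side":(195,110,365,240)}
E
python3 - <<'E'
from h import *
d=pickle.load(open("d0.pkl","rb"))
sc,sd=d["scene"][0],d["side"][0]
f=lambda x,y,a,b:(x/4.5+a-.4,y/4.5+b-.4)
C={}
A=[(262,500,-1+0,0),]
obs=[("scene",(262,500),(.135,-.115)),("scene",(703,495),(.135,.095)),("scene",(320,172),(-.115,-.115)),("scene",(680,168),(-.115,.095)),
("side",(250,255),(.135,-.115)),("side",(655,288),(-.115,-.115)),("side",(627,552),(-.115,.095)),("side",(160,515),(.135,.095))]
L=[];W=[]
for n,px,l in obs:
    i=d[n][0]; u=f(*px,*((170,180) if n=="scene" else (195,110))); w=onz(i,*u,.014); L.append(l);W.append(w[:2]); 
L=np.array(L);W=np.array(W)
def fit(L,W):
    g=lambda q:(np.c_[q[0]+np.cos(q[2])*L[:,0]-np.sin(q[2])*L[:,1],q[1]+np.sin(q[2])*L[:,0]+np.cos(q[2])*L[:,1]]-W).ravel()
    s=least_squares(g,[.5,0,0]);return s.x,s.fun.reshape(-1,2)
for sl in (slice(0,4),slice(4,8),slice(0,8)):
    q,e=fit(L[sl],W[sl]); print(q[:2].round(4),np.degrees(q[2]).round(2)); print((e*1e3).round(1).tolist())
print("cap nominal",q[:2]+.085*np.array([np.sin(q[2]),-np.cos(q[2])]))
for n in ("scene","side"):
    i,p,z=d[n]
    print(n,"red",blobs(red(p),BOX[n]),"yel",blobs(yel(p),BOX[n]))
    for s,c in blobs(red(p),BOX[n]): print(onz(i,*c,.075))
E
```

```text
[0.5984 0.0033] -6.02
[[1.7, -3.6], [-0.2, 1.8], [-0.2, -0.0], [-1.2, 1.7]]
[0.5937 0.007 ] -4.98
[[0.9, -0.7], [-1.8, -3.4], [-1.6, 3.2], [2.5, 0.9]]
[0.5961 0.0052] -5.5
[[0.5, -0.6], [-3.3, 5.0], [-1.7, 0.7], [-4.6, 2.6], [2.1, -3.7], [-0.3, -4.0], [1.7, 2.4], [5.6, -2.2]]
cap nominal [ 0.58791527 -0.07944733]
scene red [([241, 225, 8, 6, 33], [244.09, 227.39]), ([277, 225, 2, 8, 10], [277.2, 229.1])] yel [([258, 213, 5, 8, 35], [260.09, 216.77])]
[ 0.58907539 -0.08345697  0.075     ]
[ 0.60491861 -0.00906618  0.075     ]
side red [([292, 157, 8, 6, 42], [295.52, 159.6])] yel [([229, 126, 10, 3, 22], [234.05, 126.73]), ([201, 130, 14, 34, 61], [207.64, 146.72])]
[ 0.58748662 -0.07740258  0.075     ]
```

```bash
cat > goal.py <<'E'
import sys,numpy as np
from plant import status
from scipy.spatial.transform import Rotation as R
g=np.array([float(v) for v in sys.argv[1:5]]) # x y z yaw
s=status.get_state(); R0=R.from_euler('xyz',s["eef_rot"],degrees=True); R1=R.from_euler('xyz',[180,0,g[3]],degrees=True)
t=R0.inv().apply(g[:3]-s["tcp_pos"])/.2; w=(R0.inv()*R1).as_rotvec()/(np.pi/2)
print("t",s["time_s"],s["tcp_pos"].round(4),s["eef_rot"].round(2),"F",s["contact_force"].round(2)); print("shift",t.round(4),"turn",w.round(4))
E
python3 - <<'E'
from h import *
d=pickle.load(open("d0.pkl","rb"))
i,p,z=d["scene"]
# needle plane estimates
q=np.array([.5961,.0052,np.radians(-5.5)])
ex=np.array([np.cos(q[2]),np.sin(q[2]),0]);ey=np.array([-ex[1],ex[0],0]);O=np.array([q[0],q[1],0])
f=lambda x,y,a,b:(x/4.5+a-.4,y/4.5+b-.4)
for nm,px in (("needle top",(130,107)),("hub",(172,320)),("needlemid",(150,215))):
    P=onplane(d["side"][0],*f(*px,195,110),O,ey); print(nm,((P-O)@ex).round(4),P[2].round(4))
for xs in (.134,.150,.158):
    for nm,px in (("ntop",(482,186)),("nmid",(487,250)),("nbot",(496,420)),("tab tl",(395,150)),("tab tr",(422,150)),("fold l",(405,195)),("bot l",(407,222)),("bot r",(430,212))):
        P=onplane(i,*f(*px,170,180),O+xs*ex,ex); y=(P-O)@ey; print(xs,nm,(y*1e3).round(1),(P[2]*1e3).round(1),"ang",np.arctan2(-y,P[2]-.062).round(3), "r",np.hypot(y,P[2]-.062).round(4))
E
for y in -54.4; do python3 goal.py .332 .486 .24 -54.4; done
```

```text
needle top 0.14 0.2052
hub 0.1421 0.0628
needlemid 0.1417 0.137
0.134 ntop -3.9 196.2 ang 0.029 r 0.1342
0.134 nmid -3.4 162.0 ang 0.034 r 0.1001
0.134 nbot -4.1 61.8 ang 1.625 r 0.0041
0.134 tab tl -37.8 215.5 ang 0.241 r 0.158
0.134 tab tr -27.0 215.2 ang 0.174 r 0.1556
0.134 fold l -35.5 192.3 ang 0.266 r 0.1351
0.134 bot l -35.7 178.1 ang 0.298 r 0.1214
0.134 bot r -25.9 183.1 ang 0.211 r 0.1239
0.15 ntop -2.7 208.8 ang 0.018 r 0.1468
0.15 nmid -2.2 175.6 ang 0.02 r 0.1136
0.15 nbot -2.8 78.1 ang 0.174 r 0.0164
0.15 tab tl -35.6 227.5 ang 0.212 r 0.1693
0.15 tab tr -25.1 227.3 ang 0.151 r 0.1672
0.15 fold l -33.4 205.0 ang 0.229 r 0.1469
0.15 bot l -33.6 191.2 ang 0.254 r 0.1335
0.15 bot r -24.0 196.1 ang 0.177 r 0.1362
0.158 ntop -2.0 215.1 ang 0.013 r 0.1531
0.158 nmid -1.6 182.4 ang 0.014 r 0.1204
0.158 nbot -2.2 86.3 ang 0.091 r 0.0244
0.158 tab tl -34.5 233.6 ang 0.199 r 0.175
0.158 tab tr -24.2 233.3 ang 0.14 r 0.173
0.158 fold l -32.3 211.4 ang 0.213 r 0.1529
0.158 bot l -32.5 197.7 ang 0.235 r 0.1396
0.158 bot r -23.1 202.6 ang 0.163 r 0.1425
t 0.15 [0.2508 0.6263 0.2259] [ 1.7993e+02 -1.0000e-02 -2.1830e+01] F [ 0.61 -0.19 -0.21]
shift [ 0.6378  0.5004 -0.0701] turn [ 7.000e-04 -3.000e-04  3.619e-01]
```

>>> apply_moves([
  [0.64, 0.5, -0.07, 0, 0, 0.36],
  [0.64, 0.5, -0.07, 0, 0, 0.36],
  [0.64, 0.5, -0.07, 0, 0, 0.36],
  [0.64, 0.5, -0.07, 0, 0, 0.36],
], hand=1)

```text
time_s: 0.65
tcp_pos: [0.3336, 0.4837, 0.2407]
eef_rot: [180.0, -0.0, -54.5]
contact_force: [-1.2, 0.8, 1.3]
gripper_width: 0.0529
```

```bash
python3 goal.py .413 .345 .255 -87
```

```text
t 0.65 [0.3336 0.4837 0.2407] [ 1.7997e+02 -2.0000e-02 -5.4500e+01] F [-1.16  0.75  1.33]
shift [ 0.7953  0.0797 -0.0711] turn [ 2.000e-04 -3.000e-04  3.612e-01]
```

>>> apply_moves([
  [0.8, 0.08, -0.07, 0, 0, 0.36],
  [0.8, 0.08, -0.07, 0, 0, 0.36],
  [0.8, 0.08, -0.07, 0, 0, 0.36],
  [0.8, 0.08, -0.07, 0, 0, 0.36],
])

```text
time_s: 1.15
tcp_pos: [0.4143, 0.3428, 0.2552]
eef_rot: [-180.0, -0.0, -87.1]
contact_force: [-0.0, 0.3, -0.4]
gripper_width: 0.0133
```

```bash
python3 goal.py .494 .204 .28 -120
```

```text
t 1.15 [0.4143 0.3428 0.2552] [-179.99   -0.    -87.09] F [-0.05  0.31 -0.41]
shift [ 0.7134 -0.3626 -0.1241] turn [-1.000e-04 -0.000e+00  3.657e-01]
```

>>> apply_moves([
  [0.71, -0.36, -0.12, 0, 0, 0.36],
  [0.71, -0.36, -0.12, 0, 0, 0.36],
  [0.71, -0.36, -0.12, 0, 0, 0.36],
  [0.71, -0.36, -0.12, 0, 0, 0.36],
])

```text
time_s: 1.65
tcp_pos: [0.4944, 0.2039, 0.2792]
eef_rot: [-180.0, 0.0, -119.6]
contact_force: [-0.4, 0.0, -0.1]
gripper_width: 0.0002
```

```bash
python3 goal.py .575 .062 .30 -152
```

```text
t 1.65 [0.4944 0.2039 0.2792] [-1.7999e+02  1.0000e-02 -1.1960e+02] F [-0.39  0.05 -0.11]
shift [ 0.418  -0.7011 -0.1039] turn [-1.0e-04  1.0e-04  3.6e-01]
```

>>> apply_moves([
  [0.42, -0.7, -0.1, 0, 0, 0.36],
  [0.42, -0.7, -0.1, 0, 0, 0.36],
  [0.42, -0.7, -0.1, 0, 0, 0.36],
  [0.42, -0.7, -0.1, 0, 0, 0.36],
])

```text
time_s: 2.15
tcp_pos: [0.5756, 0.0613, 0.2985]
eef_rot: [-180.0, -0.0, -152.1]
contact_force: [-0.5, 0.6, 0.5]
gripper_width: 0.0
```

```bash
python3 goal.py .655 -.06 .30 -185.5
```

```text
t 2.15 [0.5756 0.0613 0.2985] [-1.8000e+02 -4.0000e-02 -1.5206e+02] F [-0.49  0.59  0.5 ]
shift [-0.0664 -0.7216 -0.0075] turn [-2.000e-04 -4.000e-04  3.716e-01]
```

>>> apply_moves([
  [-0.07, -0.72, 0, 0, 0, 0.37],
  [-0.07, -0.72, 0, 0, 0, 0.37],
  [-0.07, -0.72, 0, 0, 0, 0.37],
  [-0.07, -0.72, 0, 0, 0, 0.37],
  [-0.07, -0.72, 0, 0, 0, 0.37],
])

```text
time_s: 2.78
tcp_pos: [0.6553, -0.0575, 0.2981]
eef_rot: [-180.0, -0.1, 175.0]
contact_force: [-0.7, 0.1, -0.0]
gripper_width: 0.0007
```

Run:
```python
from h import *
from plant import status, imaging
s=status.get_state(); print(s["time_s"],s["tcp_pos"],s["eef_rot"],s["contact_force"].round(2),s["joints"].round(1))
i=imaging.camera_info("wrist"); p,z=imaging.capture("wrist"); pickle.dump((i,p,z,s),open("w1.pkl","wb"))
cv2.imwrite("pics/w1.png",p)
for st,c in blobs(red(p),(0,0,640,400)): print(st,c,onz(i,*c,.075).round(4))
print(blobs(yel(p),(0,0,640,400)))
```

```text
2.775 [ 0.65528334 -0.0575008   0.29811957] [-1.79985882e+02 -6.17909044e-02  1.74976910e+02] [-0.69  0.14 -0.01] [  11.9   17.1    4.9   -0.   -77.9 -107. ]
[286, 106, 21, 21, 320] [295.68, 115.69] [ 0.5868 -0.082   0.075 ]
[([625, 0, 14, 44, 91], [631.76, 21.88]), ([637, 39, 2, 2, 4], [637.5, 39.5]), ([502, 105, 21, 6, 35], [511.63, 107.0]), ([534, 111, 14, 13, 15], [540.93, 116.27]), ([486, 112, 10, 9, 24], [490.04, 115.33]), ([510, 127, 5, 4, 12], [511.67, 128.5]), ([471, 128, 9, 18, 23], [473.78, 136.0]), ([475, 130, 39, 47, 553], [492.11, 157.56]), ([494, 131, 4, 3, 6], [495.67, 131.5]), ([498, 132, 7, 4, 15], [500.87, 133.93]), ([504, 132, 20, 32, 239], [514.28, 146.37]), ([594, 136, 16, 14, 164], [601.76, 142.2]), ([495, 140, 8, 3, 17], [498.29, 141.41]), ([504, 141, 4, 3, 5], [505.8, 141.6]), ([468, 149, 3, 5, 7], [469.29, 150.57]), ([470, 157, 2, 6, 6], [470.33, 159.5]), ([489, 159, 6, 1, 6], [491.5, 159.0]), ([472, 165, 2, 5, 5], [472.4, 167.0]), ([515, 165, 4, 3, 8], [516.25, 165.62]), ([515, 169, 3, 3, 5], [516.0, 170.0]), ([533, 175, 4, 4, 4], [534.5, 176.5]), ([478, 177, 8, 8, 20], [480.9, 181.2]), ([512, 187, 4, 1, 4], [513.5, 187.0]), ([502, 188, 6, 1, 6], [504.5, 188.0])]
```

View pics/w1.png

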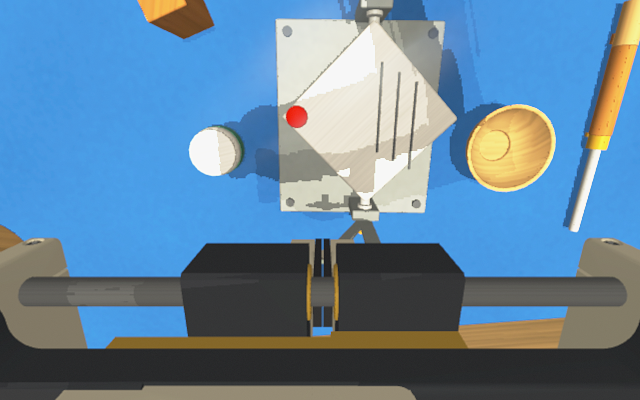

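The wrist picture shows the rest from above, with the red cap at (295.7,115.7), giving about (0.587,-0.082). That agrees with the other two views to a few mm. Next I'll move to just above the cap.

```bash
python3 - <<'E'
from h import *
i,p,z,s=pickle.load(open("w1.pkl","rb"))
a=[(277,19),(445,20),(424,212),(281,211)]
P=[onz(i,*u,.014)[:2] for u in a]; print(np.round(P,4).tolist())
h=[onz(i,*u,.066) for u in ((375,19),(366,205))]; e=h[1]-h[0]; print(np.degrees(np.arctan2(e[1],e[0])),h)
E
python3 goal.py .5875 -.081 .115 174.5
```

```text
[[0.4726, -0.097], [0.4918, 0.1075], [0.738, 0.0822], [0.7184, -0.1229]]
-5.499914850001701 [array([0.49427643, 0.01375063, 0.066     ]), array([ 0.70334116, -0.0063797 ,  0.066     ])]
t 2.825 [ 0.6552 -0.0575  0.2985] [-1.7999e+02 -3.0000e-02  1.7497e+02] F [-0.66  0.06  0.57]
shift [ 0.3264 -0.1466  0.9175] turn [-0.0001 -0.0004  0.0052]
```

>>> apply_moves([
  [0.33, -0.14, 0.3, 0, 0, 0],
  [0.33, -0.14, 0.6, 0, 0, 0],
  [0.33, -0.14, 0.92, 0, 0, 0],
  [0.33, -0.14, 0.92, 0, 0, 0],
  [0.33, -0.14, 0.92, 0, 0, 0],
])

```text
time_s: 3.45
tcp_pos: [0.5856, -0.0786, 0.1134]
eef_rot: [-180.0, -0.2, 175.2]
contact_force: [0.3, -0.4, 2.1]
gripper_width: 0.0008
```

```bash
cat > look.py <<'E'
import sys
from h import *
from plant import status, imaging
k=sys.argv[1]
s=status.get_state(); print(s["time_s"],s["tcp_pos"].round(4),s["eef_rot"].round(2),"F",s["contact_force"].round(2))
d={}
for n in sys.argv[2:] or ["scene","side"]:
    p,z=imaging.capture(n); d[n]=(imaging.camera_info(n),p,z)
    if n=="scene": cv2.imwrite(f"pics/sc{k}.png",cv2.resize(p[200:280,220:320],None,fx=7,fy=7,interpolation=cv2.INTER_CUBIC))
    else: cv2.imwrite(f"pics/sd{k}.png",cv2.resize(p[110:240,195:365],None,fx=4.5,fy=4.5,interpolation=cv2.INTER_CUBIC))
    print(n,"red",blobs(red(p),BOX[n]),"yel",blobs(yel(p),BOX[n]))
pickle.dump(d,open(f"l{k}.pkl","wb"))
E
python3 look.py 1
```

```text
3.45 [ 0.5856 -0.0786  0.1134] [-179.96   -0.19  175.18] F [ 0.29 -0.36  2.07]
scene red [([277, 221, 2, 12, 14], [277.14, 227.21]), ([241, 225, 9, 7, 34], [244.24, 227.56])] yel [([257, 213, 7, 9, 41], [260.1, 216.88])]
side red [([292, 158, 8, 5, 37], [295.59, 159.95])] yel [([229, 126, 10, 3, 21], [233.86, 126.76]), ([201, 130, 14, 34, 62], [207.6, 146.95])]
```

View pics/sc1.png

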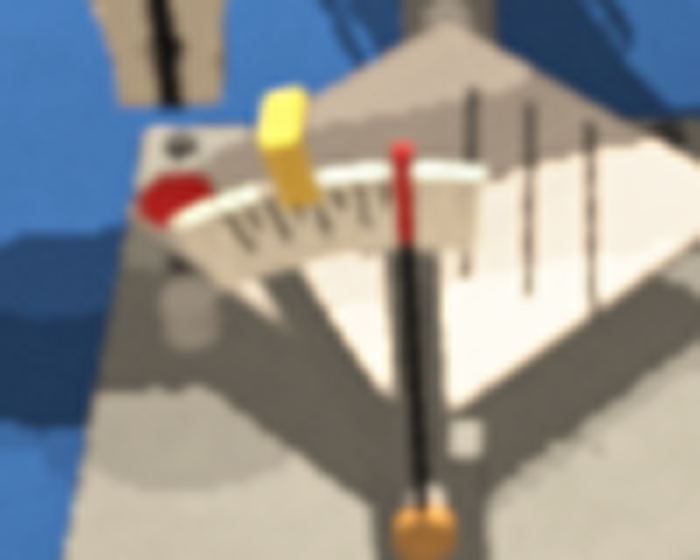

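View pics/sd1.png

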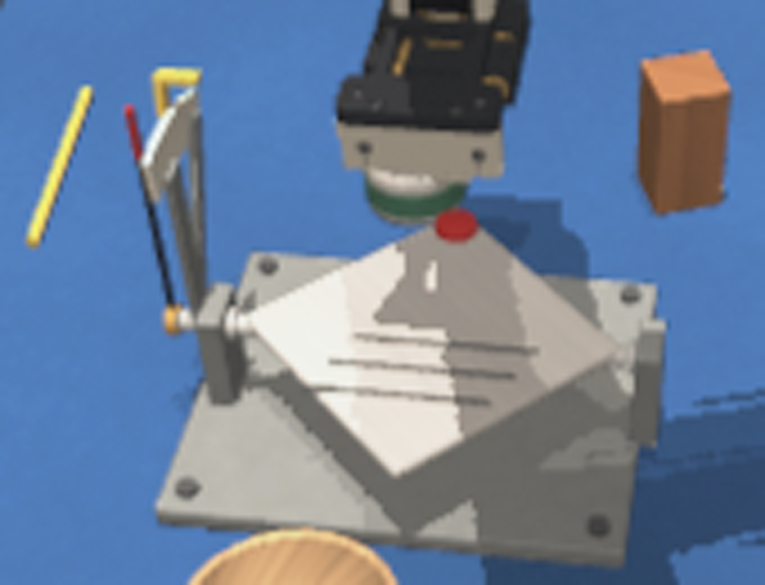

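```bash
cat > mk.py <<'E'
from h import *
d=pickle.load(open("l1.pkl","rb"));i=d["scene"][0];j=d["side"][0]
f=lambda x,y:((x-3)/7+220,(y-3)/7+200)
g=lambda x,y:((x-1.75)/4.5+195,(y-1.75)/4.5+110)
def frame(q):
    ex=np.array([np.cos(q[2]),np.sin(q[2]),0]);return np.array([q[0],q[1],0]),ex,np.array([-ex[1],ex[0],0])
if __name__=="__main__":
  for q in ((.5961,.0052,np.radians(-5.6)),(.5984,.0033,np.radians(-6)),(.597,.004,np.radians(-5))):
    O,ex,ey=frame(q); out=[]
    for nm,px,xs in (("ntop",(403,147),.141),("nmid",(409,250),.141),("nbot",(421,470),.141),("botL",(290,205),.138),("botR",(318,193),.138),("foldL",(265,146),.138),("foldR",(300,146),.138)):
        P=onplane(i,*f(*px),O+xs*ex,ex); out.append((nm,((P-O)@ey*1e3).round(1),(P[2]*1e3).round(1)))
    print(out)
    y0=np.mean([out[k][1] for k in (0,1,2)])
    for a,b in ((3,4),(5,6)):
        y=(out[a][1]+out[b][1])/2-y0; z=(out[a][2]+out[b][2])/2-62; print("tab ang",np.arctan2(-y,z),"r",np.hypot(y,z))
  # side: tab bits, at y=-28
  O,ex,ey=frame((.5950,.0052,np.radians(-5.6)))
  for px in ((155,75),(200,77),(160,112)):
    P=onplane(j,*g(*px),O-.028*ey,ey); print(px,((P-O)@ex).round(4),P[2].round(4))
E
python3 mk.py
```

```text
[('ntop', np.float64(-2.3), np.float64(202.5)), ('nmid', np.float64(-2.3), np.float64(167.6)), ('nbot', np.float64(-2.7), np.float64(86.2)), ('botL', np.float64(-33.2), np.float64(181.4)), ('botR', np.float64(-25.5), np.float64(185.3)), ('foldL', np.float64(-38.2), np.float64(201.4)), ('foldR', np.float64(-29.2), np.float64(201.1))]
tab ang 0.21827627002623834 r 124.29935415940201
tab ang 0.2208729525905552 r 142.71708707945396
[('ntop', np.float64(0.6), np.float64(204.5)), ('nmid', np.float64(0.5), np.float64(169.7)), ('nbot', np.float64(0.1), np.float64(88.7)), ('botL', np.float64(-30.2), np.float64(183.3)), ('botR', np.float64(-22.6), np.float64(187.2)), ('foldL', np.float64(-35.3), np.float64(203.1)), ('foldR', np.float64(-26.3), np.float64(202.9))]
tab ang 0.21411120987956797 r 126.1301014825565
tab ang 0.21776763922300418 r 144.41066442614272
[('ntop', np.float64(-2.6), np.float64(203.3)), ('nmid', np.float64(-2.6), np.float64(168.5)), ('nbot', np.float64(-3.0), np.float64(87.3)), ('botL', np.float64(-33.3), np.float64(182.5)), ('botR', np.float64(-25.7), np.float64(186.4)), ('foldL', np.float64(-38.4), np.float64(202.5)), ('foldR', np.float64(-29.3), np.float64(202.2))]
tab ang 0.21520750444503747 r 125.34136166662799
tab ang 0.2181785217592419 r 143.75802393064689
(155, 75) 0.1369 0.2044
(200, 77) 0.1138 0.2052
(160, 112) 0.1382 0.1817
```

Both the tab's front face and the needle in the scene crop put the mark at about 0.217 rad: tab (262–318, 140–205), needle (403,147)–(421,470). Next I'll lower the hand to the cap in small steps.

>>> apply_moves([
  [0, 0.0, 0.1, 0, 0, 0],
  [0, 0, 0.16, 0, 0, 0],
  [0, 0, 0.19, 0, 0, 0],
  [0, 0, 0.21, 0, 0, 0],
  [0, 0, 0.23, 0, 0, 0],
  [0, 0, 0.25, 0, 0, 0],
  [0, 0, 0.25, 0, 0, 0],
], grip_force=20)

```text
time_s: 4.42
tcp_pos: [0.5881, -0.0796, 0.0668]
eef_rot: [-179.9, 0.1, 175.1]
contact_force: [-2.4, -3.2, 7.6]
gripper_width: 0.0003
```

```bash
python3 look.py 2
```

```text
4.425 [ 0.5881 -0.0796  0.0668] [-1.7994e+02  1.1000e-01  1.7514e+02] F [-2.44 -3.23  7.62]
scene red [([267, 222, 2, 3, 4], [267.75, 222.75]), ([269, 226, 3, 8, 14], [269.79, 229.64]), ([241, 233, 4, 2, 6], [242.5, 233.5])] yel [([257, 213, 6, 8, 38], [259.87, 216.71])]
side red [([226, 133, 1, 4, 4], [226.0, 134.5])] yel [([229, 126, 10, 3, 21], [233.86, 126.76]), ([201, 130, 14, 34, 62], [207.65, 146.89])]
```

View pics/sc2.png

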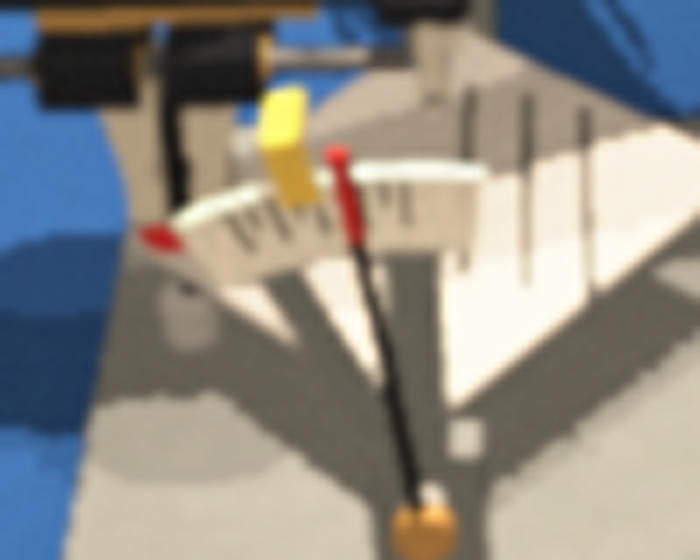

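View pics/sd2.png

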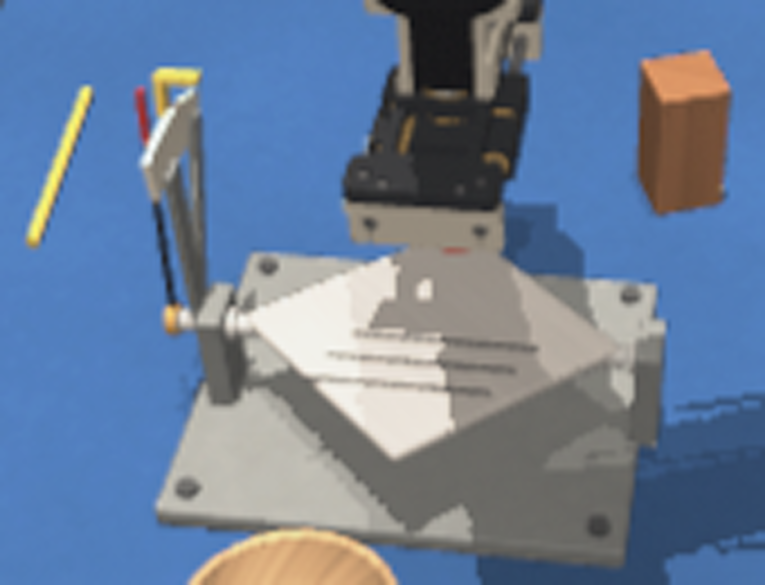

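```bash
cat > na.py <<'E'
import sys
from mk import *
O,ex,ey=frame((.5961,.0052,np.radians(-5.6)))
def ang(pts):
    o=[]
    for px in pts:
        P=onplane(i,*f(*px),O+.141*ex,ex); y=(P-O)@ey+.0024; o.append(((P[2]-.062).round(4),np.arctan2(-y,P[2]-.0625).round(4)))
    return o
def auto(k):
    # red needle centroid rows from picture, weighted by redness
    p=pickle.load(open(f"l{k}.pkl","rb"))["scene"][1].astype(float)
    o=[]
    for v in range(223,234):
        u=np.arange(256,284); w=np.clip(p[v,u,2]-np.maximum(p[v,u,1],p[v,u,0])-60,0,None)
        if w.sum()>40:
            uu=(w*u).sum()/w.sum(); P=onplane(i,uu,v,O+.141*ex,ex); y=(P-O)@ey+.0024; o.append(np.arctan2(-y,P[2]-.0625))
    return np.round(o,3),np.median(o)
for k in sys.argv[1:]: print(k,*auto(k))
E
python3 na.py 1 2; python3 -c "
from na import *
print(ang([(337,155),(357,240)]))"; python3 goal.py .5875 -.0796 .0625 174.5
```

```text
1 [0.005 0.006 0.005 0.005 0.005 0.003 0.002 0.003 0.004 0.005 0.006] 0.004803947675911944
2 [0.125 0.123 0.124 0.124 0.123 0.124 0.123 0.123 0.124 0.124 0.124] 0.12370307025172447
[(np.float64(0.1383), np.float64(0.1232)), (np.float64(0.1095), np.float64(0.1236))]
t 4.525 [ 0.5881 -0.0796  0.0669] [-1.7994e+02  1.1000e-01  1.7515e+02] F [-2.51 -3.61  7.24]
shift [ 0.0029 -0.0004  0.0222] turn [-0.0006  0.0012  0.0072]
```

>>> apply_moves([
  [0, 0, 0.03, 0, 0, 0],
  [0, 0, 0.04, 0, 0, 0],
  [0, 0, 0.045, 0, 0, 0],
  [0, 0, 0.045, 0, 0, 0],
])

```text
time_s: 5.03
tcp_pos: [0.5882, -0.0798, 0.0592]
eef_rot: [-179.9, 0.1, 175.2]
contact_force: [-3.3, 0.3, 10.5]
gripper_width: 0.0006
```

```bash
python3 look.py 3 scene; python3 na.py 3
```

```text
5.025 [ 0.5882 -0.0798  0.0592] [-1.7993e+02  1.4000e-01  1.7516e+02] F [-3.26  0.32 10.5 ]
scene red [([261, 223, 5, 13, 21], [263.24, 229.33]), ([242, 235, 5, 3, 13], [244.0, 236.0])] yel [([257, 212, 7, 10, 49], [259.73, 216.02])]
3 [0.218 0.22  0.217 0.218 0.218 0.218 0.218 0.219 0.217 0.218 0.216] 0.21774632813045017
```

View pics/sc3.png

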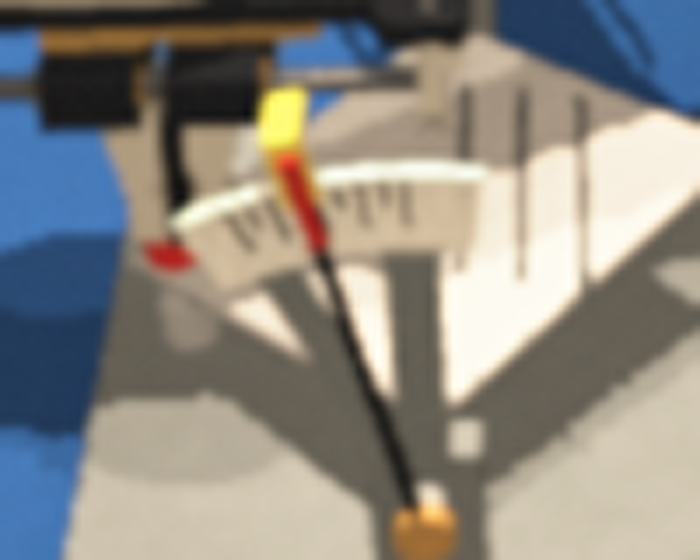

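The needle now lies over the middle of the yellow tab, from (288,160) to (318,245). Its angle reads 0.218, so I'll hold it there.

>>> apply_moves([
  [0, 0, 0.006, 0, 0, 0],
  [0, 0, 0.006, 0, 0, 0],
  [0, 0, 0.006, 0, 0, 0],
])

```text
time_s: 5.45
tcp_pos: [0.5882, -0.0799, 0.0593]
eef_rot: [-179.9, 0.2, 175.2]
contact_force: [-5.3, 1.1, 11.0]
gripper_width: 0.0006
```

```bash
python3 look.py 4 scene; python3 na.py 4
```

```text
5.45 [ 0.5882 -0.0799  0.0593] [-1.7992e+02  1.7000e-01  1.7518e+02] F [-5.28  1.11 10.96]
scene red [([261, 223, 5, 13, 21], [263.24, 229.14]), ([242, 235, 5, 3, 13], [244.0, 236.0])] yel [([257, 212, 7, 9, 47], [259.77, 216.0])]
4 [0.217 0.219 0.217 0.217 0.217 0.217 0.216 0.215 0.215 0.217 0.216] 0.2169364524639284
```

Steady at 0.217. I'll hold for 0.6 s more, then lift.

>>> apply_moves([
  [0, 0, 0.006, 0, 0, 0],
  [0, 0, 0.006, 0, 0, 0],
  [0, 0, 0.006, 0, 0, 0],
  [0, 0, 0.006, 0, 0, 0],
  [0, 0, 0.006, 0, 0, 0],
])

```text
time_s: 6.12
tcp_pos: [0.5882, -0.0799, 0.0594]
eef_rot: [-179.9, 0.2, 175.2]
contact_force: [-4.8, 1.8, 11.0]
gripper_width: 0.0007
```

```bash
python3 look.py 5 scene; python3 na.py 5
```

```text
6.125 [ 0.5882 -0.0799  0.0594] [-179.93    0.21  175.19] F [-4.82  1.83 10.98]
scene red [([261, 223, 5, 13, 22], [263.18, 228.91]), ([242, 235, 5, 3, 13], [244.0, 236.0])] yel [([257, 212, 7, 10, 48], [259.73, 216.1])]
5 [0.215 0.218 0.217 0.216 0.215 0.216 0.216 0.215 0.215 0.217 0.215] 0.2156657249051386
```

>>> apply_moves([
  [0, 0, -0.03, 0, 0, 0],
  [0, 0, -0.06, 0, 0, 0],
  [0, 0, -0.1, 0, 0, 0],
  [0, 0, -0.2, 0, 0, 0],
  [0, 0, -0.4, 0, 0, 0],
  [0, 0, -0.65, 0, 0, 0],
  [0, 0, -0.8, 0, 0, 0],
  [0, 0, -0.8, 0, 0, 0],
])

```text
time_s: 7.18
tcp_pos: [0.5892, -0.0797, 0.2225]
eef_rot: [-180.0, 0.5, 175.2]
contact_force: [0.2, 0.5, -1.1]
gripper_width: 0.0005
```

```bash
python3 look.py 6; python3 na.py 6
```

```text
7.175 [ 0.5892 -0.0797  0.2225] [-179.98    0.52  175.2 ] F [ 0.16  0.53 -1.12]
scene red [([277, 221, 2, 12, 14], [277.14, 227.21]), ([241, 225, 9, 7, 34], [244.24, 227.56])] yel [([257, 213, 7, 8, 39], [260.23, 216.72])]
side red [([292, 157, 8, 6, 38], [295.61, 159.87])] yel [([229, 126, 10, 3, 21], [233.86, 126.76]), ([201, 130, 14, 34, 63], [207.68, 146.68])]
6 [0.005 0.006 0.005 0.005 0.005 0.003 0.002 0.003 0.004 0.005 0.006] 0.0048926607329798045
```

View pics/sc6.png

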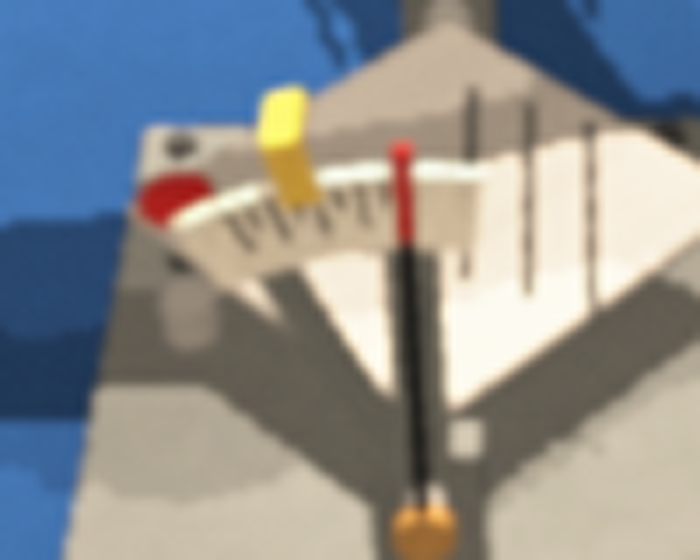

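View pics/sd6.png

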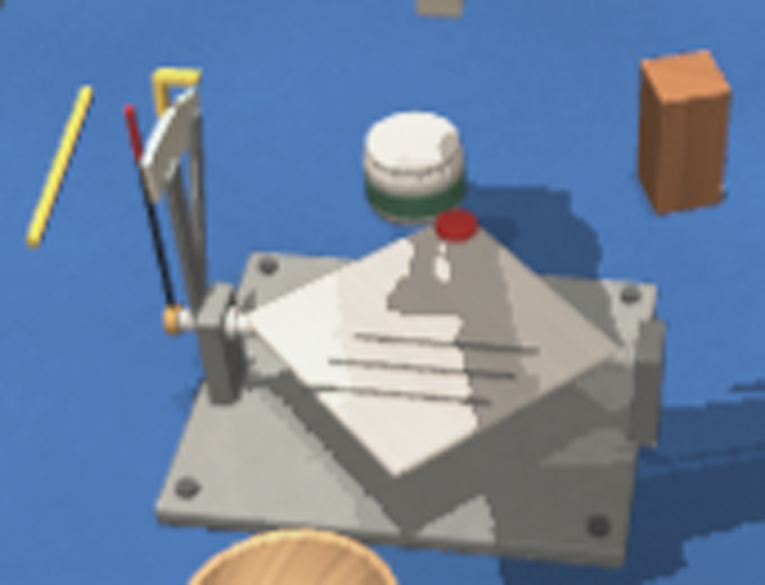

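The needle is back at its starting pixel (277.1,227.2), the tab is where it was, and the hand is clear at z = 0.22. I'm handing the job in.

Run:
```python
from plant import r
print(r.close_job())
```

```text
the job is handed in; nothing more can be done
None
```

I pressed the red cap down with the shut fingertips until the pointer stood at the yellow mark, held it there for about 1.1 s, then let the plate spring back. I then raised the hand clear to a height of about 0.22 m. The job was handed in at about 7.3 s.

- **At the mark:** the scene camera put the mark at 0.217 rad (estimates ranged from 0.214 to 0.221). The pointer read 0.218, 0.217 and 0.216 rad during the hold, at about 11 N. None of the readings showed it going past the mark.
- **After release:** the needle returned to its exact starting pixels. It reads 0.005 rad, the same as before the press, so that is a measuring offset. The yellow mark moved by no more than 0.2 px.
- **Bystanders:** the tin and wood block look unmoved in the last side picture, where only the rim of the bowl shows. I did not check the gouge again afterwards, but the hand never came near it.
- **Disagreement:** the three cameras placed the cap up to 6 mm apart sideways. I pressed near the average, and the fingers stayed on the cap.

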